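# Set the torque limiter and put it away in its case

## Robot

A 6-joint arm with a two-finger parallel gripper is mounted at the origin on a cart in front of the work surface, level with it; the furniture and walls round the work are solid. World frame = base frame: x ahead of the robot, y to its left, z up, the work surface at z = 0. Lengths are in m, angles in rad, forces in N, time in s.
With the tool pointing down it reaches from about 0.35 to 0.775 m from the base axis. Payload 5.5 kg.
Tool frame: the origin (TCP) lies between the finger pads; the fingertips stand 19 mm ahead of it and the grasp point (between the pads) is the TCP; z points along the fingers, y is the line along which they close (so a half turn about z gives the same grasp; the last joint's range is limited). The gripper opens to 85 mm and grips with 20 to 120 N. Pads are 22 mm wide; open, the fingers measure 114 mm over their backs; the gripper's body (76 mm by 85 mm) begins 54 mm behind the grasp point. The pads swing forward as they close: fully open they stand 13 mm farther back than shut.
Start: joints at [-0.14, 0.313, 0.046, 1.304, 0, 1.431], TCP at [0.575, -0, 0.217] pointing down, gripper open.
Joint ranges: [-2.76, 2.76], [-0.86, 1.69], [-1.03, 1.26], [-2.2, 2.34], [-1.47, 1.5], [-3.14, 3.14]. Speed limits (rad/s): [2.57, 2.57, 3.14, 3.14, 3.14, 3.14].

## Interface

Orientations are given as a unit quaternion [w, x, y, z].
In Python, from workcell import env gives the robot as it stands.
- The arm moves only by the shell command python3 -m pendant 'ROWS' [FORCE]. ROWS is JSON, a list of rows, each an object with "travel": the shift along the tool's x, y, z scaled (see below), a list of three; "rot": the turn, a rotation vector about the tool's x, y, z scaled (see below), a list of three; "fingers": the opening, from -1 (shut) to 1 (fully open). In form: [{"travel": [dx, dy, dz], "rot": [wx, wy, wz], "fingers": fingers}, ...]. A call has 1 to 10 rows; each row is the pose to reach, as a shift and turn from the pose commanded when the call began, along the tool's axes at that moment; what a row does not reach only later rows make up. The controller multiplies each number of a shift by 0.12 m and each number of a turn by 60 degrees. A row lasts 1/10 s, in which the tool goes at most 50 mm and 8.59 degrees, less where a joint would pass 70% of its speed; a pose out of reach is approached as far as the arm can. A call with a number of a shift or a turn outside -1 to 1 is refused whole. A call with a gripper value outside its range is refused whole. The fingers move at their own pace and stop on an object; FORCE is the grip in N (left out, the last holds). Time passes only in rows, so rows that repeat a pose let the fingers close. It gives the time, the measured TCP pose, the force, the opening and the grip force at its end, in the units of the state.
- env.get_state(): the state, without advancing time (a new reading comes with each control period).
- env.read_camera(name): name is "scene" or "side" or "wrist"; returns (picture, depth): 384x512x3 uint8, blue, green, red; 384x512 float32, m along the optical axis (not along the pixel's ray), 0 where there is no reading.
- env.camera_model(name): a dict with "fovy" (degrees; the focal length in pixels is half the picture's height over the tangent of half this angle, whatever the lens; pixels are square), "cx", "cy" (the principal point, pixels), "k1" (the pictures are not rectified: a ray, as slopes to the right and down, at radius r is drawn at 1 + k1 r^2 times it, then the intrinsics apply), "rvec" (rotation vector, rad) and "tvec" (3), from world to camera coordinates, as OpenCV has them; the wrist camera has in their place "T_tool_cam" (4x4, takes a point from camera to tool coordinates, whose origin is the TCP and whose axes are the flange's). Camera axes: x right, y down, z forward; pixel columns grow to the right and rows downward; lengths in m; the calibration is good to about 2 mm. A picture is of the moment at which its call begins: read the wrist's pose just before it. camera_model takes no time and is no camera call.
- env.hand_in(): hands the job in; it is judged then, once.
Trained networks look in the newest picture that a camera, given by its name, has taken for a name from the list of things; names that differ only in an ending like _2 or _b are one class to them, and where a whole thing is asked for, a point or a joint stands for the part that bears it (a point fixed in the world has none). Each returns a list of dicts, best first, with "conf" (0 to 1); they miss things now and then, are a little off and sometimes report something else, mostly with a low value. They report only what shows in the picture. A call takes as long as a camera call.
- env.outline_of(camera, target): "mask" (384x512 bool, what is visible of it) and "xy" ([column, row] in pixels, amid what is visible of it).
The state is a dict: "clock": time; "joint_pos": joint angles; "qvel": joint speeds; "tau": joint torques, N m; "tcp_pos": TCP position; "orientation": TCP orientation; "wrist_force": force on the tool from outside, world axes, zero at the start; "ft_torque": the same for the moment, N m; "finger_gap": finger opening in m; "grip_force": force on a finger pad.
Only numpy, scipy, OpenCV 4.12 (cv2) and the standard library are available. Lean on these libraries where they do the work, as an engineer would, in place of code of your own. Each camera call takes 0.05 s, during which the arm holds its last target. There are 200 camera calls.

## Task

Put the torque limiter away, set to 7. Stand it fully down in the hexagonal nest of its case, which keeps its body from turning, let go, turn its numbered sleeve until the 7 clicks in at the red pointer, then swing the case's clear lid shut and press it until its tab snaps behind the front rim. Leave the bottle, cup, pliers and screwdriver where they are.

Things in the scene. Friction and masses are not known exactly. Their poses are not given: they have to be found in the camera images.
- limiter: Torque limiter, upright metal cylinder 82 mm tall, 0.5 kg; origin under its centre. Bright hexagonal foot to 22 mm, 52 across flats (flats face its own x and every 60 degrees on); dark barrel 56 mm diameter, 22 to 48 mm up; sleeve 49 mm diameter, 50 to 76 mm; fixed hub 24 mm diameter to 82 mm. A red pointer on the hub points along its own -x at the number set. Only the sleeve turns.
- scale_sleeve (a joint): Angle of the fluted aluminium sleeve on the limiter. Its white top ring carries the numbers 1 to 8, a click at each: 0 = number 1 at the red pointer, then 0.45 rad a number (2.25 = 6, 2.70 = 7, 3.15 = 8, end stop). It grows as the sleeve turns clockwise seen from above. A click takes about 0.12 N m, so the nest must hold the body.
- sleeve_mid (a point): Point on the limiter's axis in the middle of the sleeve, 63 mm above its underside; the sleeve spans 13 mm above and below it.
- case: Instrument case fixed to the bench: grey base 150 x 124 x 30 mm (its own x by y by z), origin at the centre of its underside, front facing its own -x (towards the robot), lid hinged along the back edge. A black rim 52 mm wide stands 86 mm in front of the origin, its top 42 mm above the bench.
- nest (a point): Centre of the floor of the case's hexagonal nest, 14 mm above the bench, 16 mm below the base's top. 56 mm across flats (4 mm wider than the foot), flats facing the case's own x and every 60 degrees on, with a 4 mm sloping lead-in. Seated, the limiter's origin lies here and its top is 96 mm above the bench.
- lid_hinge (a point): Middle of the lid's hinge line, 72 mm behind the case's origin, 30 mm above the bench; the hinge line runs along the case's own y.
- case_lid (a joint): Angle of the clear lid, a hood 146 mm front to back, 122 wide, 80 high, walls 3 mm. 0 = shut, 1.9 = fully open, leaning back behind the hinge. Stiff hinge: it stays where left between about 0.6 and 1.4 rad, sinks open above and shut below, down to 0.07 rad where the tab meets the catch (front edge 10 mm up); about 5 N down at the front edge snaps it home.
- lid_lip (a point): Middle of the black thumb lip on the lid's front wall: 44 mm wide, 8 thick, standing out 26 mm from the wall (146 to 172 mm from the hinge line; this point 160 mm from it and 18 mm above the lid's lower edge). With the lid open the lip points up.
- lock_bottle: Red bottle with white nozzle, 32 mm diameter, 88 mm tall, loose; origin under its centre.
- screw_cup: Light grey cup of screws, 87 x 83 x 34 mm, loose; origin under its centre.
- pliers: Red-handled pliers lying flat, 55 x 170 x 13 mm, loose; origin under the middle, long axis is its own y.
- screwdriver: Yellow-handled screwdriver lying flat, 29 x 202 x 29 mm, loose; origin under the middle, long axis is its own y.

How it is judged:
On the way, in this order (a step that is already met when the one before it is completed fails the run):
1. The limiter stands fully down in the nest, let go (z of limiter in the frame of nest below 0.004 m and horizontal distance between limiter and nest below 0.005 m and angle between limiter's own z axis and vertical below 0.06 rad and contact force between the fingers and limiter below 0.1 N), for 0.2 s.
2. The 7 has clicked in at the pointer and stays there with the sleeve let go, the limiter still in the nest and the lid still open (value of joint scale_sleeve between 2.58 and 2.82 rad and z of limiter in the frame of nest below 0.004 m and horizontal distance between limiter and nest below 0.005 m and contact force between the fingers and limiter below 0.1 N and value of joint case_lid above 0.3 rad), for 0.2 s.
At the end, for the whole second after the job is handed in: The lid is shut with its tab snapped behind the rim (lid angle under 0.025 rad), the limiter stands fully down in the nest (within 4 mm in height and 5 mm sideways, upright within 0.06 rad) and at rest, and the sleeve is in the click of 7 (2.70 rad, within 0.12) (value of joint case_lid below 0.025 rad and value of joint scale_sleeve between 2.58 and 2.82 rad and z of limiter in the frame of nest below 0.004 m and horizontal distance between limiter and nest below 0.005 m and angle between limiter's own z axis and vertical below 0.06 rad and linear speed of limiter below 0.02 m/s); the robot touches nothing.
It fails at once if the bottle is moved by more than 3 cm or tipped (distance of lock_bottle from where it was at the start of the episode above 0.03 m or angle between lock_bottle's own z axis and vertical above 0.5 rad).
It fails at once if the cup of screws is moved by more than 3 cm or tipped (distance of screw_cup from where it was at the start of the episode above 0.03 m or angle between screw_cup's own z axis and vertical above 0.5 rad).
It fails at once if the pliers or the screwdriver are moved by more than 3 cm (distance of any of pliers, screwdriver from where it was at the start of the episode above 0.03 m).
It also fails if it takes over 67 s, if anything falls off the work surface, if the arm or the gripper's body presses on something with over 40 N, if the wrist force passes 120 N, or if a joint passes its speed limit or range.

## Working session

There is one attempt and no reset: what is moved stays moved. The work goes in short steps, Python scripts to look and compute and a shell command to move; the robot and the scene stay as the last step left them, time stands still between calls to the robot, and variables do not carry over. Pictures are saved under pics/ and viewed, at most 10 in all, crops included, and the job is handed in when it is done.

```bash
ls; mkdir -p pics; cat > h.py <<'E'
import numpy as np, cv2
from scipy.spatial.transform import Rotation as R
from workcell import env
def model(n):
    m=env.camera_model(n); f=192/np.tan(np.radians(m['fovy'])/2)
    K=np.array([[f,0,m['cx']],[0,f,m['cy']],[0,0,1]]); D=np.array([m['k1'],0,0,0,0.])
    if 'rvec' in m:
        Rw=R.from_rotvec(np.ravel(m['rvec'])).as_matrix(); T=np.eye(4); T[:3,:3]=Rw.T; T[:3,3]=-Rw.T@np.ravel(m['tvec'])
    else:
        s=env.get_state(); q=s['orientation']; B=np.eye(4); B[:3,:3]=R.from_quat([q[1],q[2],q[3],q[0]]).as_matrix(); B[:3,3]=s['tcp_pos']
        T=B@np.array(m['T_tool_cam'])
    return K,D,T
def pts(uv,d,M):
    K,D,T=M; uv=np.asarray(uv,float).reshape(-1,1,2); n=cv2.undistortPoints(uv,K,D)[:,0]
    d=np.asarray(d).reshape(-1,1); return np.c_[n*d,d]@T[:3,:3].T+T[:3,3]
def onplane(uv,z,M):
    o=M[2][:3,3]; p=pts(uv,np.ones(len(np.reshape(uv,(-1,2)))),M)-o; return o+p*((z-o[2])/p[:,2:])
def proj(P,M):
    K,D,T=M; Ti=np.linalg.inv(T); return cv2.projectPoints(np.asarray(P,float).reshape(-1,3),cv2.Rodrigues(Ti[:3,:3])[0],Ti[:3,3],K,D)[0][:,0]
def cloud(mask,d,M):
    v,u=np.nonzero(mask&(d>0)); return pts(np.c_[u,v],d[v,u],M)
def st():
    s=env.get_state(); 
    for k in ('clock','joint_pos','tcp_pos','orientation','wrist_force','finger_gap','grip_force'): print(k,np.round(s[k],4))
E
python3 - <<'E'
from h import *
st()
for c in ('scene','side','wrist'):
    M=model(c); im,d=env.read_camera(c); cv2.imwrite(f'pics/{c}0.png',im); np.save(f'pics/{c}0.npy',d)
    for t in ('limiter','case','case_lid','lid_lip','scale_sleeve','lock_bottle','screw_cup','pliers','screwdriver'):
        o=env.outline_of(c,t)
        for r in o[:2]:
            P=cloud(r['mask'],d,M)
            if len(P): print(c,t,round(r['conf'],2),np.round(r['xy']),len(P),np.round(np.percentile(P,[2,50,98],axis=0),3).tolist())
st()
E
cd pics; python3 -c "
import cv2,numpy as np
a=cv2.imread('scene0.png');b=cv2.imread('side0.png');cv2.imwrite('ab.png',cv2.resize(np.hstack([a,b]),(800,300)))"
```

```text
pics
clock 0.0
joint_pos [-0.1396  0.314   0.0449  1.3036 -0.      1.4312]
tcp_pos [5.744e-01 1.000e-04 2.162e-01]
orientation [-7.000e-04  7.071e-01  7.071e-01 -6.000e-04]
wrist_force [-0.6443 -0.2072 -0.1447]
finger_gap 0.0854
grip_force 0.0
scene limiter 0.68 [274. 202.] 321 [[0.44, -0.068, 0.001], [0.545, -0.026, 0.043], [0.58, -0.007, 0.162]]
scene case 0.68 [177. 162.] 4005 [[0.412, 0.195, 0.007], [0.586, 0.31, 0.032], [0.677, 0.389, 0.18]]
scene case_lid 0.7 [178. 140.] 2209 [[0.559, 0.267, 0.009], [0.637, 0.343, 0.075], [0.68, 0.391, 0.181]]
scene lid_lip 0.64 [181. 140.] 2253 [[0.558, 0.259, 0.008], [0.637, 0.342, 0.075], [0.679, 0.391, 0.182]]
scene scale_sleeve 0.34 [369. 208.] 690 [[0.624, -0.295, -0.0], [0.673, -0.258, 0.016], [0.705, -0.221, 0.035]]
scene lock_bottle 0.63 [329. 197.] 259 [[0.624, -0.162, 0.003], [0.632, -0.149, 0.042], [0.643, -0.133, 0.084]]
scene lock_bottle 0.34 [275. 202.] 268 [[0.53, -0.035, 0.006], [0.545, -0.026, 0.045], [0.575, -0.01, 0.083]]
scene screw_cup 0.57 [369. 207.] 673 [[0.624, -0.294, 0.001], [0.673, -0.257, 0.017], [0.705, -0.221, 0.
[... 1816 characters left out ...]
0.082]]
wrist scale_sleeve 0.63 [240. 170.] 1708 [[0.538, -0.031, 0.058], [0.561, -0.004, 0.076], [0.582, 0.015, 0.077]]
wrist lock_bottle 0.86 [312. 290.] 1160 [[0.627, -0.152, 0.004], [0.639, -0.139, 0.05], [0.655, -0.132, 0.086]]
wrist screw_cup 0.61 [326. 337.] 808 [[0.637, -0.264, 0.002], [0.672, -0.227, 0.012], [0.698, -0.219, 0.033]]
wrist pliers 0.9 [203. 295.] 2204 [[0.438, -0.205, 0.0], [0.507, -0.178, 0.011], [0.582, -0.156, 0.013]]
clock 1.5
joint_pos [-1.3960e-01  3.1320e-01  4.6100e-02  1.3036e+00 -1.0000e-04  1.4312e+00]
tcp_pos [ 0.575  -0.      0.2171]
orientation [1.000e-04 7.071e-01 7.071e-01 0.000e+00]
wrist_force [-0.4324 -0.1388  0.7585]
finger_gap 0.0855
grip_force 0.0
```

View pics/scene0.png

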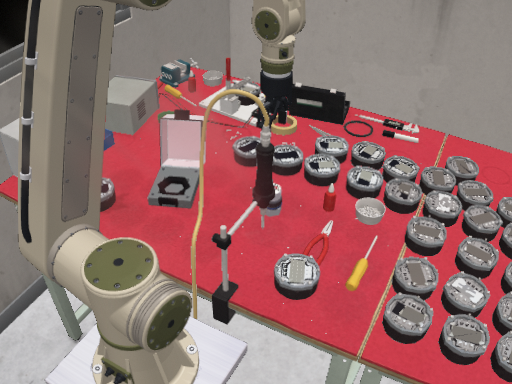

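View pics/wrist0.png

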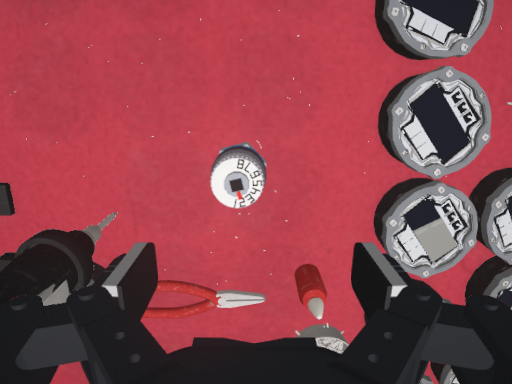

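The scene picture shows the case at (177,165) with its lid open, and the limiter at (270,195) behind a screwdriver stand at (222,300) to (264,170). The wrist picture shows the sleeve at (238,180) with the red pointer at (239,196), and the hanging driver at (60,270).

```bash
python3 - <<'E'
import cv2,numpy as np
a=cv2.imread('pics/wrist0.png')[140:215,195:285]; b=cv2.imread('pics/side0.png')
a=cv2.resize(a,(540,450),interpolation=cv2.INTER_CUBIC)
c=cv2.resize(b,(800,600))
cv2.imwrite('pics/c1.png',a); cv2.imwrite('pics/side1.png',c)
from h import *
# occupancy above 0.1
for cam in ('scene','side','wrist'):
    d=np.load(f'pics/{cam}0.npy'); M=model(cam); P=cloud(d>0,d,M)
    k=(P[:,2]>.04)&(P[:,0]>.3)&(P[:,0]<.75)&(abs(P[:,1])<.42)
    P=P[k]; g=np.round(P[:,:2]/.04).astype(int)
    print(cam)
    for c in np.unique(g,axis=0):
        q=P[(g==c).all(1)]
        if len(q)>8: print((c*.04).round(2).tolist(),np.round(np.percentile(q[:,2],[3,97]),2).tolist(),end='; ')
    print()
E
```

```text
scene
[0.32, -0.4] [0.04, 0.05]; [0.32, -0.24] [0.04, 0.05]; [0.32, -0.2] [0.04, 0.05]; [0.32, -0.16] [0.04, 0.05]; [0.32, -0.12] [0.04, 0.06]; [0.32, -0.04] [0.17, 0.17]; [0.32, 0.04] [0.2, 0.28]; [0.32, 0.08] [0.26, 0.29]; [0.32, 0.4] [0.04, 0.05]; [0.36, -0.4] [0.04, 0.05]; [0.36, -0.24] [0.04, 0.06]; [0.36, -0.2] [0.04, 0.05]; [0.36, -0.16] [0.04, 0.05]; [0.36, -0.12] [0.04, 0.05]; [0.36, -0.04] [0.17, 0.17]; [0.36, 0.04] [0.29, 0.41]; [0.36, 0.08] [0.29, 0.39]; [0.36, 0.4] [0.04, 0.05]; [0.4, -0.4] [0.04, 0.05]; [0.4, -0.2] [0.04, 0.05]; [0.4, -0.16] [0.04, 0.05]; [0.4, -0.08] [0.16, 0.29]; [0.4, -0.04] [0.15, 0.41]; [0.4, 0.0] [0.42, 0.43]; [0.4, 0.04] [0.4, 0.43]; [0.4, 0.24] [0.04, 0.04]; [0.4, 0.4] [0.04, 0.05]; [0.44, -0.4] [0.04, 0.05]; [0.44, -0.08] [0.16, 0.3]; [0.44, -0.04] [0.07, 0.4]; [0.44, 0.24] [0.04, 0.04]; [0.48, -0.4] [0.04, 0.05]; [0.48, 0.0] [0.29, 0.32]; [0.52, -0.4] [0.04, 0.05]; [0.52, -0.04] [0.06, 0.59]; [0.52, 0.0] [0.29, 0.58]; [0.52, 0.04] [0.5, 0.58]; [0.56, -0.04] [0.05, 0.58]; [0.56, 0.0] [0.08, 0.48]; [0.56, 0.04] [0.37, 0.56]; [0.56, 0.36] [0.04, 
[... 3811 characters left out ...]
, -0.08] [0.16, 0.17]; [0.44, -0.04] [0.11, 0.22]; [0.52, 0.0] [0.25, 0.31]; [0.56, -0.04] [0.07, 0.08]; [0.56, 0.0] [0.06, 0.33]; [0.6, 0.0] [0.25, 0.33]; [0.64, -0.16] [0.05, 0.09]; [0.64, -0.12] [0.04, 0.06]; [0.64, 0.0] [0.26, 0.32]; [0.68, 0.16] [0.04, 0.05]; [0.72, -0.12] [0.04, 0.05]; [0.72, -0.08] [0.04, 0.05]; [0.72, -0.04] [0.04, 0.05]; [0.72, 0.0] [0.04, 0.05]; [0.72, 0.04] [0.04, 0.05]; [0.72, 0.08] [0.04, 0.05]; [0.72, 0.12] [0.04, 0.05]; [0.72, 0.16] [0.04, 0.05]; [0.76, -0.12] [0.04, 0.05]; [0.76, -0.08] [0.04, 0.05]; [0.76, -0.04] [0.04, 0.05]; [0.76, 0.0] [0.04, 0.05]; [0.76, 0.04] [0.04, 0.05]; [0.76, 0.08] [0.04, 0.05]; [0.76, 0.12] [0.04, 0.05]; [0.76, 0.16] [0.04, 0.04];
```

View pics/c1.png

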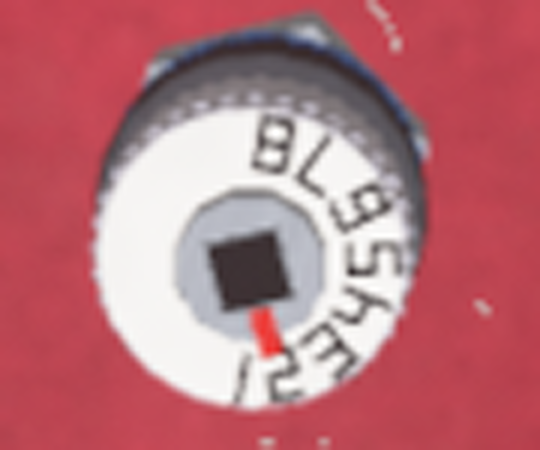

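View pics/side1.png

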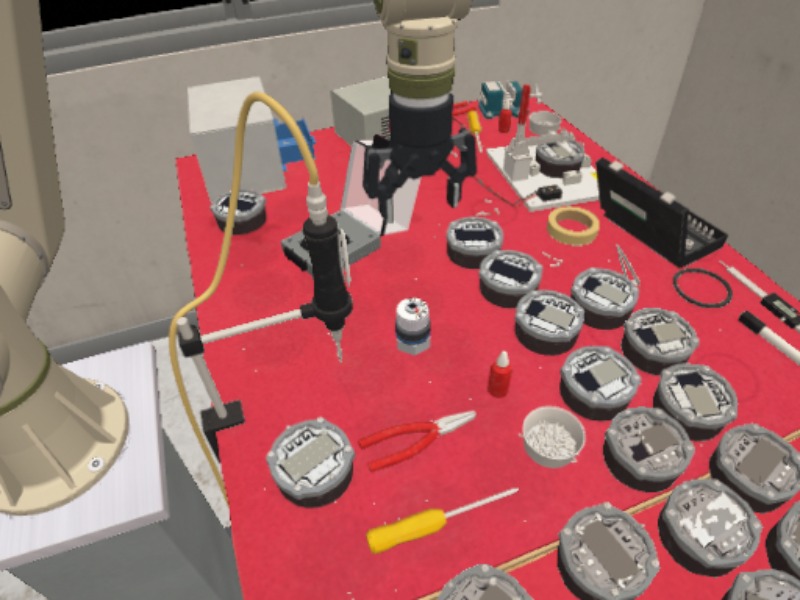

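The crop shows the pointer at about number 2, with the square drive turned about 16° in the picture. The side picture shows the driver stand well to the robot's side of the limiter. Next I measure the limiter and the case.

```bash
python3 - <<'E'
from h import *
np.set_printoptions(precision=4,suppress=True)
M=model('wrist'); print(env.camera_model('wrist')['T_tool_cam'])
im=cv2.imread('pics/wrist0.png'); d=np.load('pics/wrist0.npy')
hsv=cv2.cvtColor(im,cv2.COLOR_BGR2HSV).astype(int)
roi=np.zeros(d.shape,bool); roi[140:215,195:285]=1
# rectify top-down view plane z
for z,name in((.076,'ring'),(.082,'hub')):
    g=np.stack(np.meshgrid(np.arange(.52,.61,.00025),np.arange(-.05,.045,.00025)),-1).reshape(-1,2)
    n=(len(np.arange(-.05,.045,.00025)),len(np.arange(.52,.61,.00025)))
    uv=proj(np.c_[g,np.full(len(g),z)],M).astype(np.float32).reshape(*n,2)
    t=cv2.remap(im,uv[...,0],uv[...,1],cv2.INTER_CUBIC); h=cv2.cvtColor(t,cv2.COLOR_BGR2HSV).astype(int)
    G=g.reshape(*n,2)
    if name=='ring':
        m=((h[...,1]<60)&(h[...,2]>190)).astype(np.uint8)
        c=max(cv2.findContours(m,cv2.RETR_EXTERNAL,cv2.CHAIN_APPROX_NONE)[0],key=cv2.contourArea)
        e=cv2.fitEllipse(c); C=np.array(e[0])*.00025+[.52,-.05]; print('ring',C,np.array(e[1])*.00025)
        (x,y),r=cv2.minEnclosingCircle(c);print(x*.00025+.52,y*.00025-.05,r*.00025)
    else:
        k=np.linalg.norm(G-C,axis=-1)<.02
        red=k&((h[...,0]<8)|(h[...,0]>172))&(h[...,1]>120)&(h[...,2]>120)
        p=G[red]; print('red',len(p),p.mean(0), np.degrees(np.arctan2(*(p.mean(0)-C)[::-1])))
        u,s,v=np.linalg.svd(p-p.mean(0)); print('red axis',np.degrees(np.arctan2(v[0,1],v[0,0])))
        sq=(k&(h[...,2]<90)&(np.linalg.norm(G-C,axis=-1)<.011)).astype(np.uint8)
        c=max(cv2.findContours(sq,cv2.RETR_EXTERNAL,cv2.CHAIN_APPROX_NONE)[0],key=cv2.contourArea)
        q=cv2.minAreaRect(c); print('square',np.array(q[0])*.00025+[.52,-.05],np.array(q[1])*.00025,q[2])
# foot hex edge depth plane? 
for c in('scene','side'):
    M=model(c); a=cv2.imread(f'pics/{c}0.png'); dd=np.load(f'pics/{c}0.npy')
    P=cloud(dd>0,dd,M); k=(abs(P[:,2]-.030)<.005)&(P[:,0]>.4)&(P[:,0]<.75)&(P[:,1]>.15)&(P[:,1]<.42); Q=P[k]
    r=cv2.minAreaRect((Q[:,:2]*1000).astype(np.float32)); print(c,len(Q),r)
E
```

```text
[[-0.     -0.9623 -0.272   0.0681]
 [ 1.     -0.0001  0.0001  0.0008]
 [-0.0001 -0.272   0.9623 -0.1562]
 [ 0.      0.      0.      1.    ]]
ring [ 0.5588 -0.009 ] [0.0432 0.0446]
0.5597185440063477 -0.00909053421020508 0.02466990661621094
red 357 [ 0.5621 -0.0192] -71.73540798558032
red axis 108.52359622288672
square [ 0.5597 -0.0096] [0.0101 0.0101] 14.03624439239502
scene 1422 ((557.1158447265625, 227.214111328125), (260.3438720703125, 254.35519409179688), 22.586523056030273)
side 840 ((551.89501953125, 226.6146240234375), (250.45188903808594, 248.78787231445312), 21.218637466430664)
```

```bash
python3 -m pendant '[{"travel":[0.35,-0.05,-0.3],"rot":[0,0,0],"fingers":1},{"travel":[0.7,-0.1,-0.4],"rot":[0,0,0],"fingers":1},{"travel":[1,-0.1,-0.4],"rot":[0,0,0],"fingers":1}]' && python3 -m pendant '[{"travel":[0.4,0,0],"rot":[0,0,0],"fingers":1},{"travel":[0.8,0,0],"rot":[0,0,0],"fingers":1},{"travel":[1,0,0],"rot":[0,0,0],"fingers":1},{"travel":[1,0,0],"rot":[0,0,0],"fingers":1},{"travel":[1,0,0],"rot":[0,0,0],"fingers":1}]'
python3 - <<'E'
from h import *
np.set_printoptions(precision=4,suppress=True)
st(); M=model('wrist'); im,d=env.read_camera('wrist'); cv2.imwrite('pics/w2.png',im); np.save('pics/w2.npy',d); np.savez('pics/M2.npz',*M)
o=env.outline_of('wrist','case')
for r in o[:2]: print(r['conf'],r['xy'])
z=.03; st_=.0004
xs=np.arange(.42,.74,st_); ys=np.arange(.15,.43,st_)
G=np.stack(np.meshgrid(xs,ys),-1)
uv=proj(np.c_[G.reshape(-1,2),np.full(G[...,0].size,z)],M).astype(np.float32).reshape(*G.shape)
t=cv2.remap(im,uv[...,0],uv[...,1],cv2.INTER_CUBIC); cv2.imwrite('pics/top2.png',t)
P=cloud(d>0,d,M); k=(abs(P[:,2]-.030)<.004)&(P[:,0]>.4)&(P[:,0]<.72)&(P[:,1]>.17)&(P[:,1]<.42); Q=P[k]
print(len(Q),cv2.minAreaRect((Q[:,:2]*1000).astype(np.float32)))
E
```

```text
clock: 1.8
tcp_pos: [0.5636, 0.1216, 0.2683]
orientation: [0.001, 0.707, 0.707, 0.002]
wrist_force: [-0.1, -1.0, -0.4]
finger_gap: 0.0855
grip_force: 0.0
clock: 2.3
tcp_pos: [0.5628, 0.2403, 0.2649]
orientation: [0.0, 0.707, 0.708, -0.0]
wrist_force: [-1.1, -0.5, -0.5]
finger_gap: 0.0852
grip_force: 0.0
clock 2.3
joint_pos [ 0.2727  0.3829  0.2615  1.4498 -0.0005  1.8421]
tcp_pos [0.5628 0.2403 0.2649]
orientation [ 0.0001  0.7066  0.7076 -0.0003]
wrist_force [-1.1063 -0.5211 -0.4684]
finger_gap 0.0852
grip_force 0.0
0.79 [285.3, 105.7]
12763 ((563.9174194335938, 239.96359252929688), (259.5333251953125, 231.0891876220703), 22.060731887817383)
```

View pics/top2.png

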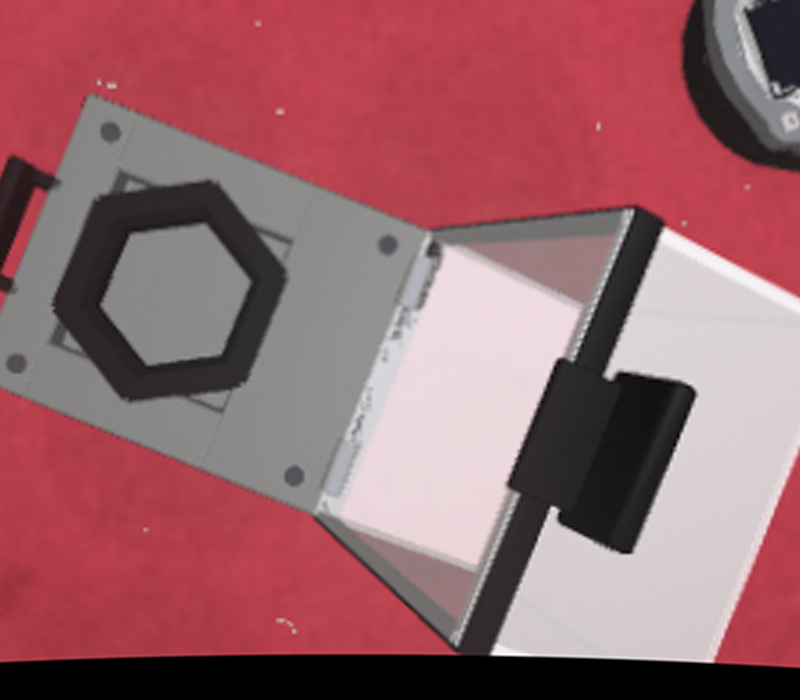

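The top view shows the case turned about 22°, with its corners at (90,95), (430,232) and (318,513). The black nest ring is centred near (171,288), and the lip is at about (625,455). I refine the nest with depth and a floor-level rectification, and measure the lip and lid.

```bash
python3 - <<'E'
from h import *
np.set_printoptions(precision=4,suppress=True)
M=tuple(np.load('pics/M2.npz').values()); im=cv2.imread('pics/w2.png'); d=np.load('pics/w2.npy')
print('cam',M[2][:3,3])
P=cloud(d>0,d,M); C0=np.array([.4884,.2652])
a=np.radians(21.9); A=np.array([[np.cos(a),np.sin(a)],[-np.sin(a),np.cos(a)]])
L=(P[:,:2]-C0)@A.T
for nm,i in(('x',0),('y',1)):
    k=abs(L[:,1-i])<.008
    print(nm,[(b,round(float(np.median(P[k&(abs(L[:,i]*1000-b)<2),2])),4)) for b in range(-72,100,4) if (k&(abs(L[:,i]*1000-b)<2)).any()])
def rect(z,st=.0003):
    xs=np.arange(.40,.70,st); ys=np.arange(.15,.40,st); G=np.stack(np.meshgrid(xs,ys),-1)
    uv=proj(np.c_[G.reshape(-1,2),np.full(G[...,0].size,z)],M).astype(np.float32).reshape(*G.shape)
    return cv2.remap(im,uv[...,0],uv[...,1],cv2.INTER_CUBIC),G
for z in(.014,.030):
    t,G=rect(z); g=t.max(-1); k=(np.linalg.norm(G-C0,axis=-1)<.065)
    m=(k&(g<70)).astype(np.uint8) if z>.02 else None
    if z>.02:
        m=cv2.morphologyEx(m,cv2.MORPH_OPEN,np.ones((9,9)))
        c=max(cv2.findContours(m,cv2.RETR_EXTERNAL,cv2.CHAIN_APPROX_NONE)[0],key=cv2.contourArea)
    else:
        m=(k&(g>90)).astype(np.uint8); n,lab=cv2.connectedComponents(cv2.erode(m,np.ones((3,3)))); 
        j=lab[tuple(np.array((C0[::-1]-[.15,.40])/.0003).astype(int))]
        c=max(cv2.findContours((lab==j).astype(np.uint8),cv2.RETR_EXTERNAL,cv2.CHAIN_APPROX_NONE)[0],key=cv2.contourArea)
    q=c[:,0]*.0003+[.40,.15]; l=(q-C0)@A.T
    for th in range(0,360,60):
        u=np.array([np.cos(np.radians(th)),np.sin(np.radians(th))]); v=np.array([-u[1],u[0]])
        s=l@u; w=l@v; kk=(abs(w)<.018 if z>.02 else abs(w)<.010)&(s>0)
        f=np.polyfit(w[kk],s[kk],1); print(z,th,'dist %.4f slope deg %.2f'%(f[1],np.degrees(np.arctan(f[0]))))
for t in('lid_lip','case_lid'):
    for r in env.outline_of('wrist',t)[:1]:
        Q=cloud(r['mask'],d,M); print(t,r['conf'],r['xy'],np.percentile(Q,[2,50,98],axis=0))
E
```

```text
cam [0.5635 0.3085 0.421 ]
x [(-72, 0.0411), (-68, 0.0346), (-60, 0.0291), (-56, 0.0295), (-52, 0.0294), (-48, 0.0296), (-44, 0.0295), (-40, 0.0299), (-36, 0.0301), (-32, 0.0283), (-28, 0.0186), (-24, 0.0133), (-20, 0.0134), (-16, 0.0135), (-12, 0.0137), (-8, 0.0134), (-4, 0.0137), (0, 0.0134), (4, 0.0135), (8, 0.0136), (12, 0.0134), (16, 0.0134), (20, 0.0135), (24, 0.0134), (28, 0.0261), (32, 0.0294), (36, 0.0298), (40, 0.0301), (44, 0.0296), (48, 0.0294), (52, 0.0293), (56, 0.0293), (60, 0.0294), (64, 0.0295), (68, 0.0296), (72, 0.0295), (76, 0.0296), (80, 0.0292), (84, 0.0297), (88, 0.0317), (92, 0.0305), (96, 0.029)]
y [(-72, -0.0008), (-68, -0.0011), (-64, 0.0002), (-60, 0.0288), (-56, 0.0295), (-52, 0.0292), (-48, 0.0294), (-44, 0.0295), (-40, 0.3435), (-36, 0.3473), (-32, 0.3471), (-28, 0.3469), (-24, 0.3461), (-20, 0.3493), (-16, 0.3471), (-12, 0.3426), (-8, 0.0136), (-4, 0.0136), (0, 0.0135), (4, 0.0136), (8, 0.0134), (12, 0.0132), (16, 0.0133), (20, 0.0131), (24, 0.0136), (28, 0.0134), (32, 0.025), (36, 0.0289), (40, 0.0297), (44, 0.0297), (48, 0.0298), (52, 0.0293), (56, 0.0294), (60, 0.0294), (64, 0.0287), (68, -0.0007), (72, -0.001), (76, -0.0006), (80, -0.0007), (84, -0.0009), (88, -0.0007), (92, -0.0007), (96, -0.0006)]
0.014 0 dist 0.0256 slope deg -0.56
0.014 60 dist 0.0277 slope deg 0.18
0.014 120 dist 0.0286 slope deg -0.16
0.014 180 dist 0.0276 slope deg 0.04
0.014 240 dist 0.0265 slope deg -0.92
0.014 300 dist 0.0262 slope deg 0.04
0.03 0 dist 0.0410 slope deg -0.03
0.03 60 dist 0.0426 slope deg -1.60
0.03 120 dist 0.0427 slope deg 0.70
0.03 180 dist 0.0415 slope deg -0.69
0.03 240 dist 0.0405 slope deg -1.37
0.03 300 dist 0.0402 slope deg -0.07
lid_lip 0.9 [328.4, 78.6] [[0.5646 0.2558 0.0091]
 [0.6259 0.3238 0.1484]
 [0.6887 0.377  0.186 ]]
case_lid 0.93 [328.6, 80.8] [[0.5645 0.2559 0.0094]
 [0.6258 0.3238 0.1485]
 [0.6878 0.3768 0.186 ]]
```

```bash
python3 -m pendant '[{"travel":[-0.4,0,0],"rot":[0,0,0],"fingers":1},{"travel":[-0.8,0,0],"rot":[0,0,0],"fingers":1},{"travel":[-1,0,0],"rot":[0,0,0],"fingers":1}]' >/dev/null&& python3 -m pendant '[{"travel":[-0.4,0,0],"rot":[0,0,0],"fingers":1},{"travel":[-0.8,0,0],"rot":[0,0,0],"fingers":1},{"travel":[-1,0,0],"rot":[0,0,0],"fingers":1}]' >/dev/null && python3 -m pendant '[{"travel":[-0.077,-0.03,0.2],"rot":[0,0,0],"fingers":1},{"travel":[-0.077,-0.03,0.5],"rot":[0,0,0],"fingers":1},{"travel":[-0.077,-0.03,0.8],"rot":[0,0,0],"fingers":1},{"travel":[-0.077,-0.03,1],"rot":[0,0,0],"fingers":1},{"travel":[-0.077,-0.03,1],"rot":[0,0,0],"fingers":1},{"travel":[-0.077,-0.03,1],"rot":[0,0,0],"fingers":1}]'
python3 - <<'E'
from h import *
np.set_printoptions(precision=4,suppress=True)
M=model('wrist'); im,d=env.read_camera('wrist'); s,_=env.read_camera('scene'); cv2.imwrite('pics/s3.png',np.hstack([im,s])[:, :]); 
cv2.imwrite('pics/v3.png',cv2.resize(np.hstack([im,s]),(800,300)))
st()
z=.076; C=np.array([.5595,-.0092]); stp=.0002
for z in(.076,.082):
    G=np.stack(np.meshgrid(np.arange(.52,.60,stp),np.arange(-.05,.03,stp)),-1)
    uv=proj(np.c_[G.reshape(-1,2),np.full(G[...,0].size,z)],M).astype(np.float32).reshape(*G.shape)
    t=cv2.remap(im,uv[...,0],uv[...,1],cv2.INTER_CUBIC); h=cv2.cvtColor(t,cv2.COLOR_BGR2HSV).astype(int)
    if z<.08:
        m=((h[...,1]<60)&(h[...,2]>170)).astype(np.uint8)
        c=max(cv2.findContours(m,cv2.RETR_EXTERNAL,cv2.CHAIN_APPROX_NONE)[0],key=cv2.contourArea); (x,y),r=cv2.minEnclosingCircle(c); print('ring',x*stp+.52,y*stp-.05,r*stp)
    else:
        k=np.linalg.norm(G-C,axis=-1)<.02; sq=(k&(h[...,2]<90)&(np.linalg.norm(G-C,axis=-1)<.009)).astype(np.uint8)
        c=max(cv2.findContours(sq,cv2.RETR_EXTERNAL,cv2.CHAIN_APPROX_NONE)[0],key=cv2.contourArea); q=cv2.minAreaRect(c); print('square',np.array(q[0])*stp+[.52,-.05],np.array(q[1])*stp,q[2])
        red=k&((h[...,0]<8)|(h[...,0]>172))&(h[...,1]>120)&(h[...,2]>120); p=G[red]; u,s_,v=np.linalg.svd(p-p.mean(0)); print('red axis',np.degrees(np.arctan2(v[0,1],v[0,0])))
E
```

```text
clock: 3.7
tcp_pos: [0.5593, -0.0101, 0.1457]
orientation: [-0.0, 0.708, 0.707, -0.0]
wrist_force: [0.5, -0.3, 0.4]
finger_gap: 0.0852
grip_force: 0.0
clock 3.8
joint_pos [-0.1607  0.3127 -0.1284  1.1265 -0.      1.4107]
tcp_pos [ 0.5607 -0.0099  0.1471]
orientation [0.0013 0.7073 0.7069 0.0009]
wrist_force [ 0.5391  0.283  -0.5154]
finger_gap 0.0853
grip_force 0.0
ring 0.5597475067138672 -0.008501666259765624 0.02491806335449219
square [ 0.5596 -0.0096] [0.0103 0.0104] 14.03624439239502
red axis 106.83060163844742
```

View pics/v3.png

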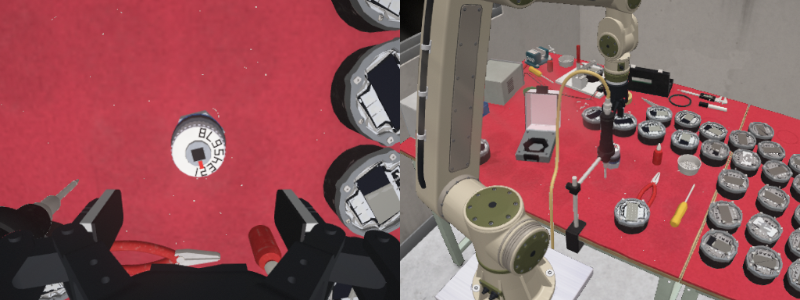

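The left half (wrist) shows the limiter between the fingers with the driver tip at (60,195), outside the left finger. The right half (scene) shows the forearm above the driver. I descend and grip.

```bash
python3 -m pendant '[{"travel":[0,0,0.3],"rot":[0,0,0],"fingers":1},{"travel":[0,0,0.6],"rot":[0,0,0],"fingers":1},{"travel":[0,0,0.8],"rot":[0,0,0],"fingers":1},{"travel":[0,0,0.875],"rot":[0,0,0],"fingers":1},{"travel":[0,0,0.875],"rot":[0,0,0],"fingers":1},{"travel":[0,0,0.875],"rot":[0,0,0],"fingers":0},{"travel":[0,0,0.875],"rot":[0,0,0],"fingers":-1},{"travel":[0,0,0.875],"rot":[0,0,0],"fingers":-1},{"travel":[0,0,0.875],"rot":[0,0,0],"fingers":-1},{"travel":[0,0,0.875],"rot":[0,0,0],"fingers":-1}]' 50
```

```text
clock: 4.8
tcp_pos: [0.5602, -0.0094, 0.042]
orientation: [0.001, 0.707, 0.707, 0.001]
wrist_force: [-2.1, -0.7, 7.3]
finger_gap: 0.0475
grip_force: 50.3
```

```bash
python3 - <<'E'
from h import *
im,d=env.read_camera('wrist'); s,_=env.read_camera('side')
M=model('side'); u=proj([[.56,-.01,.05]],M)[0].astype(int); c=s[u[1]-40:u[1]+40,u[0]-50:u[0]+50]
cv2.imwrite('pics/v4.png',np.hstack([cv2.resize(im,(400,300)),cv2.resize(c,(400,300),interpolation=cv2.INTER_CUBIC)])); st()
E
```

```text
clock 4.9
joint_pos [-1.6000e-01  3.9650e-01 -2.8420e-01  8.8770e-01 -2.0000e-04  1.4108e+00]
tcp_pos [ 0.5602 -0.0094  0.042 ]
orientation [1.000e-03 7.071e-01 7.071e-01 6.000e-04]
wrist_force [-2.9661 -0.113   6.7634]
finger_gap 0.0471
grip_force 50.2852
```

View pics/v4.png

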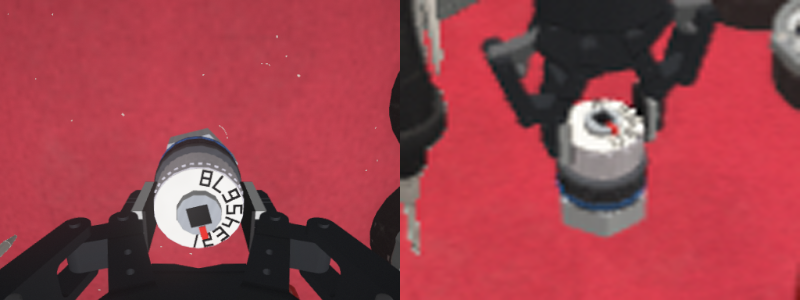

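The left crop shows the limiter held symmetrically, with the pads at (145,205) and (258,205). In the right crop the pads seem to be high, on the sleeve. I check the finger height with depth.

```bash
python3 - <<'E'
from h import *
np.set_printoptions(precision=3,suppress=True)
for c in('wrist','side'):
    M=model(c); im,d=env.read_camera(c); P=cloud(d>0,d,M)
    for sx in(-1,1):
      for b in np.arange(.024,.05,.003):
        k=(abs(P[:,1]+.0094)<.016)&(abs(sx*(P[:,0]-.56)-b)<.0015)&(P[:,2]>.012)
        z=np.sort(P[k,2]); print(c,sx,round(b,3),len(z),np.percentile(z,[0,10,30,50,90]) if len(z) else '')
E
```

```text
wrist -1 0.024 1718 [0.028 0.07  0.083 0.093 0.132]
wrist -1 0.027 798 [0.027 0.071 0.089 0.102 0.13 ]
wrist -1 0.03 436 [0.062 0.083 0.102 0.106 0.115]
wrist -1 0.033 446 [0.063 0.071 0.082 0.102 0.113]
wrist -1 0.036 425 [0.066 0.075 0.101 0.108 0.112]
wrist -1 0.039 581 [0.099 0.104 0.111 0.112 0.113]
wrist -1 0.042 793 [0.1   0.106 0.111 0.112 0.114]
wrist -1 0.045 1534 [0.101 0.112 0.114 0.116 0.123]
wrist -1 0.048 2613 [0.103 0.114 0.122 0.129 0.135]
wrist 1 0.024 1548 [0.027 0.071 0.079 0.09  0.136]
wrist 1 0.027 994 [0.013 0.069 0.091 0.098 0.135]
wrist 1 0.03 642 [0.02  0.074 0.089 0.103 0.116]
wrist 1 0.033 390 [0.064 0.077 0.103 0.106 0.115]
wrist 1 0.036 391 [0.064 0.071 0.08  0.089 0.111]
wrist 1 0.039 521 [0.068 0.103 0.11  0.111 0.112]
wrist 1 0.042 603 [0.099 0.104 0.111 0.112 0.114]
wrist 1 0.045 1185 [0.101 0.108 0.113 0.114 0.117]
wrist 1 0.048 1947 [0.101 0.113 0.116 0.121 0.13 ]
side -1 0.024 54 [0.013 0.029 0.049 0.084 0.161]
side -1 0.027 80 [0.012 0.025 0.046 0.095 0.172]
side -1 0.03 93 [0.016 0.036 0.086 0.124 0.175]
side -1 0.033 93 [0.068 0.093 0.122 0.178 0.274]
side -1 0.036 221 [0.066 0.11  0.206 0.251 0.43 ]
side -1 0.039 192 [0.069 0.117 0.198 0.266 0.449]
side -1 0.042 67 [0.102 0.112 0.167 0.409 0.435]
side -1 0.045 87 [0.107 0.16  0.392 0.403 0.43 ]
side -1 0.048 84 [0.104 0.125 0.331 0.363 0.388]
side 1 0.024 63 [0.047 0.071 0.082 0.09  0.141]
side 1 0.027 34 [0.062 0.073 0.091 0.105 0.163]
side 1 0.03 22 [0.08  0.088 0.106 0.118 0.164]
side 1 0.033 31 [0.066 0.074 0.098 0.11  0.277]
side 1 0.036 23 [0.064 0.078 0.108 0.114 0.383]
side 1 0.039 13 [0.102 0.105 0.111 0.112 0.17 ]
side 1 0.042 16 [0.104 0.106 0.112 0.114 0.117]
side 1 0.045 38 [0.102 0.111 0.115 0.122 0.163]
side 1 0.048 50 [0.106 0.114 0.124 0.13  0.155]
```

```bash
python3 - <<'E'
from h import *
M=model('side'); u=proj([[.56,-.01,.05]],M)[0].astype(int)
for x in(.533,.587):
  for y in(-.0204,.0016):
    for z in(.02,.03,.04,.05,.06,.07):
        p=(proj([[x,y,z]],M)[0]-(u-[50,40]))*[4,3.75]; print(x,y,z,p.round()+[400,0])
E
```

```text
0.533 -0.0204 0.02 [569. 205.]
0.533 -0.0204 0.03 [569. 195.]
0.533 -0.0204 0.04 [568. 184.]
0.533 -0.0204 0.05 [568. 174.]
0.533 -0.0204 0.06 [567. 163.]
0.533 -0.0204 0.07 [567. 152.]
0.533 0.0016 0.02 [557. 182.]
0.533 0.0016 0.03 [556. 172.]
0.533 0.0016 0.04 [556. 162.]
0.533 0.0016 0.05 [555. 151.]
0.533 0.0016 0.06 [555. 140.]
0.533 0.0016 0.07 [554. 130.]
0.587 -0.0204 0.02 [649. 183.]
0.587 -0.0204 0.03 [650. 172.]
0.587 -0.0204 0.04 [650. 162.]
0.587 -0.0204 0.05 [650. 151.]
0.587 -0.0204 0.06 [651. 141.]
0.587 -0.0204 0.07 [651. 130.]
0.587 0.0016 0.02 [636. 160.]
0.587 0.0016 0.03 [636. 150.]
0.587 0.0016 0.04 [636. 140.]
0.587 0.0016 0.05 [636. 129.]
0.587 0.0016 0.06 [637. 119.]
0.587 0.0016 0.07 [637. 108.]
```

```bash
python3 -m pendant '[{"travel":[0,0,-0.2],"rot":[0,0,0],"fingers":-1},{"travel":[0,0,-0.5],"rot":[0,0,0],"fingers":-1},{"travel":[0.2,-0.05,-0.75],"rot":[0,0,0],"fingers":-1},{"travel":[0.5,-0.15,-0.75],"rot":[0,0,0],"fingers":-1},{"travel":[0.8,-0.25,-0.75],"rot":[0,0,0],"fingers":-1},{"travel":[1,-0.3,-0.75],"rot":[0,0,0],"fingers":-1}]' && python3 -m pendant '[{"travel":[0.3,-0.1,0],"rot":[0,0,0],"fingers":-1},{"travel":[0.6,-0.2,0],"rot":[0,0,0],"fingers":-1},{"travel":[0.9,-0.28,0],"rot":[0,0,0],"fingers":-1},{"travel":[1,-0.296,0],"rot":[0,0,0],"fingers":-1}]' && python3 -m pendant '[{"travel":[0.15,0,0],"rot":[0,0,0.13],"fingers":-1},{"travel":[0.297,0,0],"rot":[0,0,0.26],"fingers":-1},{"travel":[0.297,0,0],"rot":[0,0,0.383],"fingers":-1},{"travel":[0.297,0,0],"rot":[0,0,0.383],"fingers":-1},{"travel":[0.297,0,0],"rot":[0,0,0.383],"fingers":-1}]'
python3 - <<'E'
from h import *
np.set_printoptions(precision=4,suppress=True)
st(); M=model('wrist'); im,d=env.read_camera('wrist'); cv2.imwrite('pics/w5.png',im)
s=env.get_state(); C=np.array(s['tcp_pos'][:2]); zt=s['tcp_pos'][2]-.042; stp=.0002
for z in(.076+zt,.082+zt):
    G=np.stack(np.meshgrid(np.arange(C[0]-.04,C[0]+.04,stp),np.arange(C[1]-.04,C[1]+.04,stp)),-1)
    uv=proj(np.c_[G.reshape(-1,2),np.full(G[...,0].size,z)],M).astype(np.float32).reshape(*G.shape)
    t=cv2.remap(im,uv[...,0],uv[...,1],cv2.INTER_CUBIC); h=cv2.cvtColor(t,cv2.COLOR_BGR2HSV).astype(int)
    if z<.08+zt: cv2.imwrite('pics/t5.png',t); continue
    k=np.linalg.norm(G-C,axis=-1)<.02; sq=(k&(h[...,2]<90)&(np.linalg.norm(G-C,axis=-1)<.0095)).astype(np.uint8)
    c=max(cv2.findContours(sq,cv2.RETR_EXTERNAL,cv2.CHAIN_APPROX_NONE)[0],key=cv2.contourArea); q=cv2.minAreaRect(c); print('square',np.array(q[0])*stp+C-.04-C,np.array(q[1])*stp,q[2])
    red=k&((h[...,0]<8)|(h[...,0]>172))&(h[...,1]>120)&(h[...,2]>120); p=G[red]; u,s_,v=np.linalg.svd(p-p.mean(0)); print('red axis',np.degrees(np.arctan2(v[0,1],v[0,0])))
# side: outer nest ring edges now?
E
```

```text
clock: 5.6
tcp_pos: [0.5215, 0.1127, 0.1301]
orientation: [-0.001, 0.707, 0.707, -0.0]
wrist_force: [0.6, 0.4, -5.9]
finger_gap: 0.047
grip_force: 54.7
clock: 6.0
tcp_pos: [0.4858, 0.2336, 0.1298]
orientation: [-0.001, 0.706, 0.708, -0.0]
wrist_force: [0.5, -1.2, -5.9]
finger_gap: 0.0471
grip_force: 54.6
clock: 6.5
tcp_pos: [0.4876, 0.2659, 0.1298]
orientation: [0.0, 0.833, 0.553, -0.001]
wrist_force: [0.6, -1.1, -6.0]
finger_gap: 0.047
grip_force: 54.6
clock 6.5
joint_pos [ 0.3548  0.3171 -0.1665  1.0882 -0.0003  2.324 ]
tcp_pos [0.4876 0.2659 0.1298]
orientation [ 0.      0.833   0.5532 -0.0005]
wrist_force [ 0.6059 -1.0643 -5.9719]
finger_gap 0.047
grip_force 54.5771
square [ 0.0013 -0.0001] [0.011  0.0108] 81.57302856445312
red axis -178.2764656127525
```

```bash
python3 -m pendant '[{"travel":[0,0,0.2],"rot":[0,0,0],"fingers":-1},{"travel":[0,0,0.4],"rot":[0,0,0],"fingers":-1},{"travel":[0,0,0.46],"rot":[0,0,0],"fingers":-1},{"travel":[0,0,0.49],"rot":[0,0,0],"fingers":-1},{"travel":[0,0,0.52],"rot":[0,0,0],"fingers":-1},{"travel":[0,0,0.54],"rot":[0,0,0],"fingers":-1}]'; python3 -m pendant '[{"travel":[0,0,0.02],"rot":[0,0,0],"fingers":-1},{"travel":[0,0,0.04],"rot":[0,0,0],"fingers":-1},{"travel":[0,0,0.06],"rot":[0,0,0],"fingers":-1},{"travel":[0,0,0.07],"rot":[0,0,0],"fingers":-1},{"travel":[0,0,0.07],"rot":[0,0,0],"fingers":-1}]'
```

```text
clock: 7.15
tcp_pos: [0.4888, 0.2666, 0.0661]
orientation: [0.0, 0.834, 0.552, 0.001]
wrist_force: [-0.3, -0.9, -6.6]
finger_gap: 0.0471
grip_force: 54.4
clock: 7.65
tcp_pos: [0.4877, 0.2664, 0.0567]
orientation: [-0.0, 0.834, 0.552, -0.0]
wrist_force: [0.1, 0.2, -6.0]
finger_gap: 0.047
grip_force: 54.4
```

```bash
python3 -m pendant '[{"travel":[0,0,0.015],"rot":[0,0,0],"fingers":-1},{"travel":[0,0,0.025],"rot":[0,0,0],"fingers":-1},{"travel":[0,0,0.025],"rot":[0,0,0],"fingers":-1}]'; python3 -m pendant '[{"travel":[0,0,0],"rot":[0,0,0],"fingers":0.6},{"travel":[0,0,0],"rot":[0,0,0],"fingers":0.6},{"travel":[0,0,-0.02],"rot":[0,0,0],"fingers":0.6},{"travel":[0,0,-0.05],"rot":[0,0,0],"fingers":0.6},{"travel":[0,0,-0.05],"rot":[0,0,0],"fingers":0.6}]'
python3 - <<'E'
from h import *
np.set_printoptions(precision=4,suppress=True)
st(); M=model('wrist'); im,d=env.read_camera('wrist'); cv2.imwrite('pics/w6.png',im); 
P=cloud(d>0,d,M); C=np.array([.4879,.2664]); r=np.linalg.norm(P[:,:2]-C,axis=1)
for lo,hi in((.0,.004),(.007,.010),(.016,.022)):
    k=(r>lo)&(r<hi)&(P[:,2]<.12); print(lo,np.percentile(P[k,2],[5,50,95]))
k=(r<.022)&(P[:,2]<.12)&(P[:,2]>.087); A=np.c_[P[k,:2]-C,np.ones(k.sum())]
k2=(r>.015)&(r<.022)&(P[:,2]<.12)&(P[:,2]>.08); A=np.c_[P[k2,:2]-C,np.ones(k2.sum())]; print('ring tilt',np.linalg.lstsq(A,P[k2,2],rcond=None)[0])
z=.09; stp=.0001; Cc=C
G=np.stack(np.meshgrid(np.arange(C[0]-.03,C[0]+.03,stp),np.arange(C[1]-.03,C[1]+.03,stp)),-1)
uv=proj(np.c_[G.reshape(-1,2),np.full(G[...,0].size,z)],M).astype(np.float32).reshape(*G.shape)
t=cv2.remap(im,uv[...,0],uv[...,1],cv2.INTER_CUBIC); cv2.imwrite('pics/t6.png',cv2.resize(np.hstack([t,t[::-1]]),(800,400)) if 0 else t)
E
```

```text
clock: 7.95
tcp_pos: [0.4881, 0.267, 0.0562]
orientation: [-0.0, 0.834, 0.552, 0.001]
wrist_force: [-5.2, -0.8, 9.0]
finger_gap: 0.0471
grip_force: 56.4
clock: 8.45
tcp_pos: [0.4886, 0.2666, 0.0606]
orientation: [0.0, 0.834, 0.552, 0.001]
wrist_force: [-0.4, 0.6, 0.9]
finger_gap: 0.0683
grip_force: 0.0
clock 8.45
joint_pos [ 0.3552  0.3729 -0.269   0.9277 -0.0001  2.3272]
tcp_pos [0.4886 0.2666 0.0606]
orientation [0.0002 0.8338 0.5521 0.0006]
wrist_force [-0.435   0.6073  0.9386]
finger_gap 0.0683
grip_force 0.0
0.0 [0.0949 0.0958 0.0967]
0.007 [0.0945 0.0954 0.0964]
0.016 [0.0889 0.0898 0.0908]
ring tilt [ 0.0044 -0.0025  0.0898]
```

View pics/t6.png

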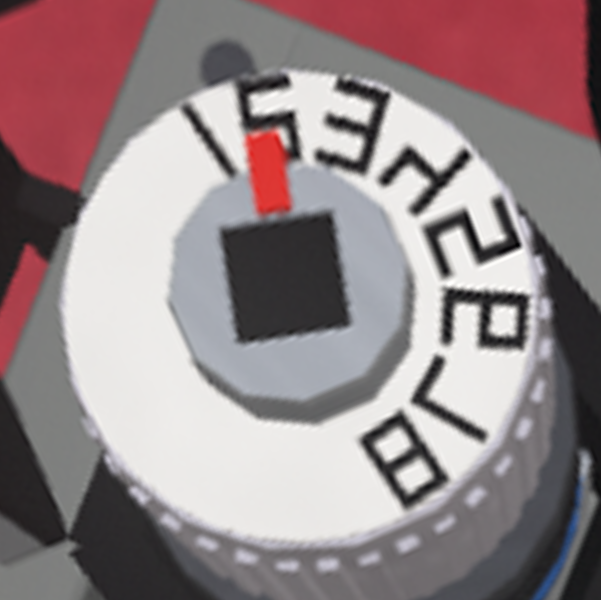

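The crop shows the pointer at number 2, and the hub top is at 0.096 m, so the limiter is fully seated. I swing the open fingers back 105° counterclockwise, then grip and turn.

```bash
python3 -m pendant '[{"travel":[0,0,0],"rot":[0,0,-0.14],"fingers":0.6},{"travel":[0,0,0],"rot":[0,0,-0.28],"fingers":0.6},{"travel":[0,0,0],"rot":[0,0,-0.42],"fingers":0.6},{"travel":[0,0,0],"rot":[0,0,-0.56],"fingers":0.6},{"travel":[0,0,0],"rot":[0,0,-0.7],"fingers":0.6},{"travel":[0,0,0],"rot":[0,0,-0.84],"fingers":0.6},{"travel":[0,0,0],"rot":[0,0,-1],"fingers":0.6},{"travel":[0,0,0],"rot":[0,0,-1],"fingers":0.6}]'; python3 -m pendant '[{"travel":[0,0,0],"rot":[0,0,-0.14],"fingers":0.6},{"travel":[0,0,0],"rot":[0,0,-0.28],"fingers":0.6},{"travel":[0,0,0],"rot":[0,0,-0.42],"fingers":0.6},{"travel":[0,0,0],"rot":[0,0,-0.56],"fingers":0.6},{"travel":[0,0,0],"rot":[0,0,-0.7],"fingers":0.6},{"travel":[0,0,0],"rot":[0,0,-0.75],"fingers":0.6},{"travel":[0,0,0],"rot":[0,0,-0.75],"fingers":0.6},{"travel":[0,0,0],"rot":[0,0,-0.75],"fingers":-1},{"travel":[0,0,0],"rot":[0,0,-0.75],"fingers":-1},{"travel":[0,0,0],"rot":[0,0,-0.75],"fingers":-1}]' 40; python3 -m pendant '[{"travel":[0,0,0],"rot":[0,0,0],"fingers":-1}]' ; python3 -c "
from h import *
st()"
```

```text
clock: 9.3
tcp_pos: [0.4879, 0.2663, 0.0598]
orientation: [0.0, 0.446, 0.895, -0.0]
wrist_force: [0.3, 0.6, 0.4]
finger_gap: 0.0685
grip_force: 0.0
clock: 10.3
tcp_pos: [0.4881, 0.2668, 0.0602]
orientation: [0.0, 0.07, 0.998, 0.0]
wrist_force: [-0.1, 1.3, 2.3]
finger_gap: 0.0478
grip_force: 41.0
clock: 10.4
tcp_pos: [0.4882, 0.2667, 0.0602]
orientation: [0.0, 0.07, 0.998, 0.0]
wrist_force: [-0.6, 1.0, 2.9]
finger_gap: 0.0474
grip_force: 41.0
clock 10.4
joint_pos [ 3.555e-01  3.730e-01 -2.696e-01  9.273e-01  3.000e-04  4.953e-01]
tcp_pos [0.4882 0.2667 0.0602]
orientation [3.000e-04 6.980e-02 9.976e-01 3.000e-04]
wrist_force [-0.5893  1.0182  2.9077]
finger_gap 0.0474
grip_force 41.0384
```

```bash
for i in 1 2; do python3 -m pendant '[{"travel":[0,0,0],"rot":[0,0,0.13],"fingers":-1},{"travel":[0,0,0],"rot":[0,0,0.26],"fingers":-1},{"travel":[0,0,0],"rot":[0,0,0.39],"fingers":-1},{"travel":[0,0,0],"rot":[0,0,0.52],"fingers":-1},{"travel":[0,0,0],"rot":[0,0,0.65],"fingers":-1},{"travel":[0,0,0],"rot":[0,0,0.78],"fingers":-1},{"travel":[0,0,0],"rot":[0,0,0.9],"fingers":-1},{"travel":[0,0,0],"rot":[0,0,1],"fingers":-1},{"travel":[0,0,0],"rot":[0,0,1],"fingers":-1}]'; done; python3 -m pendant '[{"travel":[0,0,0],"rot":[0,0,0.1],"fingers":-1},{"travel":[0,0,0],"rot":[0,0,0.18],"fingers":-1},{"travel":[0,0,0],"rot":[0,0,0.18],"fingers":-1},{"travel":[0,0,0],"rot":[0,0,0.18],"fingers":0.6},{"travel":[0,0,0],"rot":[0,0,0.18],"fingers":0.6},{"travel":[0,0,0],"rot":[0,0,0.18],"fingers":0.6},{"travel":[0,0,-0.1],"rot":[0,0,0.18],"fingers":0.6},{"travel":[0,0,-0.3],"rot":[0,0,0.18],"fingers":0.6},{"travel":[0,0,-0.6],"rot":[0,0,0.18],"fingers":0.6},{"travel":[0,0,-0.6],"rot":[0,0,0.18],"fingers":0.6}]'
cat > look.py <<'E'
from h import *
import sys
np.set_printoptions(precision=4,suppress=True)
st(); M=model('wrist'); im,d=env.read_camera('wrist'); P=cloud(d>0,d,M); C=np.array([.4879,.2664]); r=np.linalg.norm(P[:,:2]-C,axis=1)
for lo,hi in((.0,.004),(.016,.022)):
    k=(r>lo)&(r<hi)&(P[:,2]<.12); print(lo,np.percentile(P[k,2],[5,50,95]))
stp=.0001; G=np.stack(np.meshgrid(np.arange(C[0]-.03,C[0]+.03,stp),np.arange(C[1]-.03,C[1]+.03,stp)),-1)
uv=proj(np.c_[G.reshape(-1,2),np.full(G[...,0].size,.09)],M).astype(np.float32).reshape(*G.shape)
cv2.imwrite(sys.argv[1],cv2.remap(im,uv[...,0],uv[...,1],cv2.INTER_CUBIC))
E
python3 look.py pics/t7.png
```

```text
clock: 11.3
tcp_pos: [0.4871, 0.2659, 0.0601]
orientation: [-0.0, 0.56, 0.828, -0.001]
wrist_force: [-2.1, -0.3, 5.2]
finger_gap: 0.0476
grip_force: 41.8
clock: 12.2
tcp_pos: [0.4862, 0.2667, 0.06]
orientation: [-0.001, 0.899, 0.438, -0.001]
wrist_force: [-4.0, 0.3, 6.1]
finger_gap: 0.0471
grip_force: 41.9
clock: 13.2
tcp_pos: [0.4913, 0.2675, 0.1376]
orientation: [0.0, 0.936, 0.352, 0.005]
wrist_force: [0.2, -0.3, 0.6]
finger_gap: 0.0682
grip_force: 0.0
clock 13.2
joint_pos [ 0.3552  0.311  -0.155   1.0956 -0.0002  2.7775]
tcp_pos [0.4913 0.2675 0.1376]
orientation [0.0001 0.936  0.3519 0.0046]
wrist_force [ 0.196 -0.291  0.608]
finger_gap 0.0682
grip_force 0.0
0.0 [0.095  0.0959 0.097 ]
0.016 [0.0888 0.0899 0.0909]
```

View pics/t7.png

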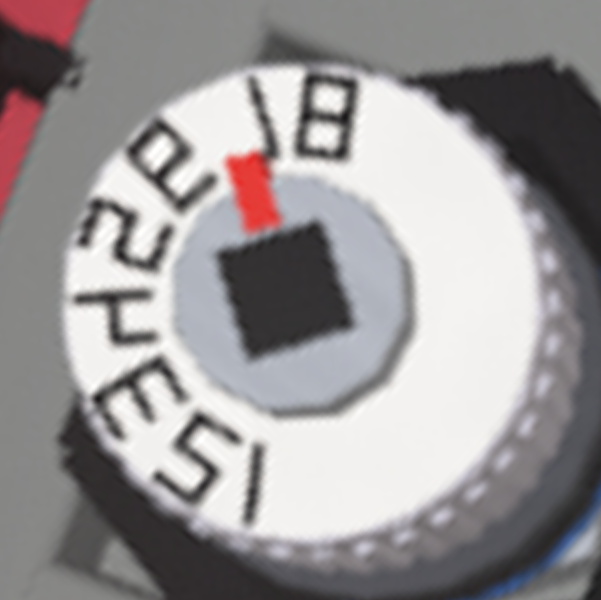

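The picture shows the pointer 18° left of up. Number 7's position, taken from 8 and the 25.8° pitch, is 17° left, so 7 is clicked in and the limiter is still seated (hub 0.096). Next is the lid: I shut the fingers, rise, and turn so the fist is flat to the lip.

```bash
python3 -m pendant '[{"travel":[0,0,-0.3],"rot":[0,0,-0.14],"fingers":0.6},{"travel":[0,0,-0.6],"rot":[0,0,-0.28],"fingers":0},{"travel":[0,0,-0.9],"rot":[0,0,-0.42],"fingers":-1},{"travel":[0,0,-1],"rot":[0,0,-0.56],"fingers":-1},{"travel":[0,0,-1],"rot":[0,0,-0.7],"fingers":-1},{"travel":[0,0,-1],"rot":[0,0,-0.84],"fingers":-1},{"travel":[0,0,-1],"rot":[0,0,-1],"fingers":-1},{"travel":[0,0,-1],"rot":[0,0,-1],"fingers":-1}]' >/dev/null; python3 -m pendant '[{"travel":[0,0,0],"rot":[0,0,-0.14],"fingers":-1},{"travel":[0,0,0],"rot":[0,0,-0.28],"fingers":-1},{"travel":[0,0,0],"rot":[0,0,-0.42],"fingers":-1},{"travel":[0,0,0],"rot":[0,0,-0.56],"fingers":-1},{"travel":[0,0,0],"rot":[0,0,-0.7],"fingers":-1},{"travel":[0,0,0],"rot":[0,0,-0.84],"fingers":-1},{"travel":[0,0,0],"rot":[0,0,-1],"fingers":-1},{"travel":[0,0,0],"rot":[0,0,-1],"fingers":-1}]' >/dev/null; python3 -m pendant '[{"travel":[0,0,0],"rot":[0,0,-0.14],"fingers":-1},{"travel":[0,0,0],"rot":[0,0,-0.28],"fingers":-1},{"travel":[0,0,0],"rot":[0,0,-0.42],"fingers":-1},{"travel":[0,0,0],"rot":[0,0,-0.56],"fingers":-1},{"travel":[0,0,0],"rot":[0,0,-0.677],"fingers":-1},{"travel":[0,0,0],"rot":[0,0,-0.677],"fingers":-1},{"travel":[0,0,0],"rot":[0,0,-0.677],"fingers":-1}]'
python3 - <<'E'
from h import *
np.set_printoptions(precision=4,suppress=True)
st(); s=env.get_state(); T=np.array(s['tcp_pos']); a=np.radians(21.8); A=np.array([[np.cos(a),np.sin(a)],[-np.sin(a),np.cos(a)]])
H=np.array([.5705,.2995])
for c in('scene','side'):
    M=model(c); im,d=env.read_camera(c); P=cloud(d>0,d,M)
    l=(P[:,:2]-T[:2])@A.T; k=(np.linalg.norm(l,axis=1)<.05)&(P[:,2]>.16)
    for z in np.arange(.20,.34,.01):
        q=l[k&(abs(P[:,2]-z)<.005)]
        if len(q): print(c,'z-tcp %.3f'%(z-T[2]),len(q),q.min(0),q.max(0))
    # lid lip: dark, in case plane
    B=im.reshape(-1,3).max(1).reshape(im.shape[:2]); m=(d>0)&(B<60); Q=cloud(m,d,M); q=(Q[:,:2]-H)@A.T
    k=(abs(q[:,1])<.03)&(Q[:,2]>.12)&(Q[:,2]<.2)&(q[:,0]>0)&(q[:,0]<.13); print(c,'lip',k.sum(), np.c_[q[k],Q[k,2]][np.argsort(-Q[k,2])[:5]], np.percentile(np.c_[q[k],Q[k,2]],[5,95],axis=0) if k.sum() else '')
M=tuple(np.load('pics/M2.npz').values()); im=cv2.imread('pics/w2.png'); d=np.load('pics/w2.npy')
m=(d>0)&(im.max(-1)<70); Q=cloud(m,d,M); q=(Q[:,:2]-H)@A.T; k=(abs(q[:,1])<.03)&(Q[:,2]>.12)&(Q[:,2]<.2)&(q[:,0]>0)&(q[:,0]<.13)
L=np.c_[q[k],Q[k,2]]
for y in(-.015,0,.015):
    r=L[abs(L[:,1]-y)<.004]
    for z in np.arange(.13,.20,.006):
        w=r[abs(r[:,2]-z)<.003]
        if len(w): print('w2 y',y,'z %.3f'%z,len(w),w[:,0].min(),w[:,0].max())
E
```

```text
clock: 15.55
tcp_pos: [0.4878, 0.2663, 0.2517]
orientation: [-0.0, -0.187, 0.982, -0.0]
wrist_force: [-0.2, -0.7, 0.4]
finger_gap: -0.0001
grip_force: 0.0
clock 15.55
joint_pos [ 0.3553  0.2689  0.0699  1.3721 -0.0001 -0.0203]
tcp_pos [0.4878 0.2663 0.2517]
orientation [-0.0001 -0.1867  0.9824 -0.0001]
wrist_force [-0.1823 -0.7463  0.4049]
finger_gap -0.0001
grip_force 0.0
scene z-tcp 0.018 16 [-0.0115 -0.0097] [0.0024 0.0126]
scene z-tcp 0.028 34 [-0.0144 -0.0124] [0.0028 0.0137]
scene z-tcp 0.038 37 [-0.015  -0.0123] [0.0028 0.0124]
scene z-tcp 0.048 36 [-0.0155 -0.0128] [0.0059 0.0136]
scene z-tcp 0.058 68 [-0.0173 -0.0304] [0.0069 0.0308]
scene z-tcp 0.068 120 [-0.0164 -0.0363] [0.0116 0.0375]
scene z-tcp 0.078 112 [-0.0189 -0.046 ] [0.0151 0.0435]
scene z-tcp 0.088 104 [-0.0193 -0.0479] [0.0123 0.0487]
scene lip 0 [] 
side z-tcp 0.008 1 [ 0.005  -0.0042] [ 0.005  -0.0042]
side z-tcp 0.018 26 [-0.013 -0.011] [0.0072 0.009 ]
side z-tcp 0.028 41 [-0.0142 -0.0142] [0.0056 0.0138]
side z-tcp 0.038 35 [-0.0125 -0.0136] [0.0049 0.0052]
side z-tcp 0.048 34 [-0.0141 -0.0152] [0.0043 0.01
[... 645 characters left out ...]
03930704249884 0.07225076236224219
w2 y -0.015 z 0.190 28 0.06505766294249685 0.06955184375259903
w2 y 0 z 0.166 44 0.05329212068934019 0.060055037668253576
w2 y 0 z 0.172 297 0.04034227542714162 0.06182441023933581
w2 y 0 z 0.178 62 0.06084698191557618 0.06406846336828252
w2 y 0 z 0.184 126 0.06278018522343312 0.07186598055257719
w2 y 0 z 0.190 36 0.06468049692783898 0.07006259116353544
w2 y 0.015 z 0.166 54 0.04688664878328927 0.05983280181856044
w2 y 0.015 z 0.172 279 0.0404210092309846 0.06171724144161691
w2 y 0.015 z 0.178 56 0.042140817004927215 0.06350150640664086
w2 y 0.015 z 0.184 138 0.06239252836733802 0.07165386583158068
w2 y 0.015 z 0.190 41 0.06442496650838092 0.070062596479164
```

```bash
python3 -m pendant '[{"travel":[-0.3,0,0],"rot":[0,0,0],"fingers":-1},{"travel":[-0.7,0,0],"rot":[0,0,0],"fingers":-1},{"travel":[-1,0,0],"rot":[0,0,0],"fingers":-1}]' >/dev/null; python3 -m pendant '[{"travel":[-0.3,0,0],"rot":[0,0,0],"fingers":-1},{"travel":[-0.55,0,0],"rot":[0,0,0],"fingers":-1},{"travel":[-0.55,0,0.2],"rot":[0,0,0],"fingers":-1},{"travel":[-0.55,0,0.35],"rot":[0,0,0],"fingers":-1},{"travel":[-0.55,0,0.35],"rot":[0,0,0],"fingers":-1}]'; python3 -m pendant '[{"travel":[0,0,0.08],"rot":[0,0,0],"fingers":-1},{"travel":[0,0,0.16],"rot":[0,0,0],"fingers":-1},{"travel":[0,0,0.24],"rot":[0,0,0],"fingers":-1},{"travel":[0,0,0.3],"rot":[0,0,0],"fingers":-1},{"travel":[0,0,0.3],"rot":[0,0,0],"fingers":-1}]'
python3 - <<'E'
from h import *
np.set_printoptions(precision=4,suppress=True)
im,d=env.read_camera('side'); M=model('side'); T=np.array(env.get_state()['tcp_pos'])
u=proj([[T[0]-.02,T[1],T[2]]],M)[0].astype(int); print(u); c=im[u[1]-50:u[1]+50,u[0]-65:u[0]+65]; cv2.imwrite('pics/v8.png',cv2.resize(c,(780,600),interpolation=cv2.INTER_CUBIC))
E
```

```text
clock: 16.45
tcp_pos: [0.6594, 0.3351, 0.2055]
orientation: [-0.003, -0.188, 0.982, -0.001]
wrist_force: [-0.0, -0.1, -0.6]
finger_gap: -0.0
grip_force: 0.0
clock: 16.95
tcp_pos: [0.6598, 0.3353, 0.1727]
orientation: [-0.001, -0.189, 0.982, -0.0]
wrist_force: [-1.0, -0.3, -0.3]
finger_gap: -0.0001
grip_force: 0.0
[246  89]
```

View pics/v8.png

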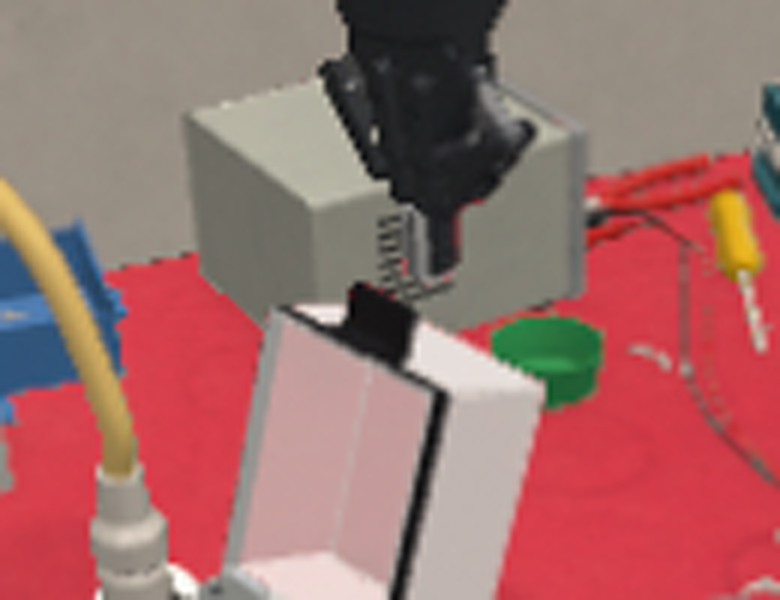

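The picture shows the fist just behind the lip, with its tip at about (440,275). That is level with the lip's top and 11 mm behind the TCP, so I go 16 mm lower and then push forward along the lid's arc.

```bash
python3 -m pendant '[{"travel":[0,0,0.07],"rot":[0,0,0],"fingers":-1},{"travel":[0,0,0.14],"rot":[0,0,0],"fingers":-1},{"travel":[0,0,0.14],"rot":[0,0,0],"fingers":-1}]'; python3 -m pendant '[{"travel":[0.14,0,-0.01],"rot":[0,0,0],"fingers":-1},{"travel":[0.26,0,-0.05],"rot":[0,0,0],"fingers":-1},{"travel":[0.39,0,-0.09],"rot":[0,0,0],"fingers":-1},{"travel":[0.51,0,-0.12],"rot":[0,0,0],"fingers":-1},{"travel":[0.65,0,-0.14],"rot":[0,0,0],"fingers":-1},{"travel":[0.79,0,-0.15],"rot":[0,0,0],"fingers":-1}]'
cat > lid.py <<'E'
from h import *
np.set_printoptions(precision=4,suppress=True)
a=np.radians(21.8); A=np.array([[np.cos(a),np.sin(a)],[-np.sin(a),np.cos(a)]]); N=np.array([.4879,.2664]); H=N+.0845*A[0]
s=env.get_state(); print('tcp fwd,lat,z',(H-s['tcp_pos'][:2])@A.T,s['tcp_pos'][2], 'clock',s['clock'])
for c in('scene','side'):
    im,d=env.read_camera(c); M=model(c); o=env.outline_of(c,'case_lid')
    if o:
        Q=cloud(o[0]['mask'],d,M); q=(Q[:,:2]-H)@A.T; f=-q[:,0]; z=Q[:,2]-.03; k=(abs(q[:,1])<.07)&(f>-.13)&(f<.2)&(z>-.02)&(z<.2)
        r=np.hypot(f,z); print(c,o[0]['conf'],k.sum(),'max z',np.percentile(z[k],99),'fwd range',np.percentile(f[k],[1,99]))
        b=k&(abs(q[:,1])<.02)&(im[(o[0]['mask']&(d>0))].max(1)<75)&(r>.14); 
        if b.sum(): print(' lip',b.sum(),np.median(np.arctan2(z[b],f[b])),np.percentile(f[b],[5,95]),np.percentile(z[b],[5,95]))
E
python3 lid.py
```

```text
clock: 17.3
tcp_pos: [0.6598, 0.3353, 0.1552]
orientation: [-0.001, -0.189, 0.982, -0.0]
wrist_force: [-0.7, -0.9, -0.0]
finger_gap: -0.0002
grip_force: 0.0
clock: 17.9
tcp_pos: [0.5725, 0.3002, 0.1755]
orientation: [0.001, -0.189, 0.982, 0.0]
wrist_force: [1.3, 0.6, -0.4]
finger_gap: -0.0003
grip_force: 0.4
tcp fwd,lat,z [-0.0066  0.    ] 0.17551833886386115 clock 17.9
scene 0.55 2306 max z 0.1717744345691774 fwd range [-0.0777  0.0258]
side 0.76 2229 max z 0.16947902788860716 fwd range [-0.0666  0.0288]
 lip 123 1.4598318866846374 [0.014  0.0311] [0.1455 0.171 ]
```

```bash
python3 -m pendant '[{"travel":[0.14,0,0],"rot":[0,0,0],"fingers":-1},{"travel":[0.27,0,0.02],"rot":[0,0,0],"fingers":-1},{"travel":[0.39,0,0.04],"rot":[0,0,0],"fingers":-1},{"travel":[0.51,0,0.08],"rot":[0,0,0],"fingers":-1},{"travel":[0.64,0,0.13],"rot":[0,0,0],"fingers":-1},{"travel":[0.77,0,0.19],"rot":[0,0,0],"fingers":-1},{"travel":[0.89,0,0.27],"rot":[0,0,0],"fingers":-1},{"travel":[1,0,0.36],"rot":[0,0,0],"fingers":-1},{"travel":[1,0,0.36],"rot":[0,0,0],"fingers":-1}]'; python3 lid.py
```

```text
clock: 19.0
tcp_pos: [0.4596, 0.2551, 0.1305]
orientation: [-0.002, -0.189, 0.982, -0.0]
wrist_force: [0.7, -0.4, -0.5]
finger_gap: -0.0001
grip_force: 0.0
tcp fwd,lat,z [ 0.115 -0.   ] 0.13052692188625709 clock 19.0
scene 0.73 1223 max z 0.14418182116009545 fwd range [-0.0014  0.1331]
 lip 130 0.6533651261795187 [0.1168 0.134 ] [0.0819 0.112 ]
side 0.91 1556 max z 0.144743165370695 fwd range [-0.0363  0.1327]
 lip 82 0.672887846711569 [0.1207 0.1341] [0.0822 0.1131]
```

```bash
python3 -m pendant '[{"travel":[0.1,0,0.11],"rot":[0,0,0],"fingers":-1},{"travel":[0.18,0,0.2],"rot":[0,0,0],"fingers":-1},{"travel":[0.28,0,0.33],"rot":[0,0,0],"fingers":-1},{"travel":[0.38,0,0.46],"rot":[0,0,0],"fingers":-1},{"travel":[0.42,0,0.55],"rot":[0,0,0],"fingers":-1},{"travel":[0.42,0,0.6],"rot":[0,0,0],"fingers":-1},{"travel":[0.42,0,0.6],"rot":[0,0,0],"fingers":-1}]'; python3 lid.py
```

```text
clock: 19.9
tcp_pos: [0.4151, 0.2371, 0.0596]
orientation: [0.0, -0.189, 0.982, -0.0]
wrist_force: [-0.9, 0.2, -0.1]
finger_gap: -0.0004
grip_force: 0.0
tcp fwd,lat,z [0.163  0.0001] 0.05960743595349938 clock 19.9
scene 0.6 1401 max z 0.08913099183043197 fwd range [-0.001   0.1699]
 lip 101 0.1912321070339385 [0.1476 0.1702] [0.0129 0.0351]
```

```bash
python3 -m pendant '[{"travel":[0,0,0.03],"rot":[0,0,0],"fingers":-1},{"travel":[0,0,0.06],"rot":[0,0,0],"fingers":-1},{"travel":[0,0,0.08],"rot":[0,0,0],"fingers":-1},{"travel":[0,0,0.1],"rot":[0,0,0],"fingers":-1}]'; python3 -m pendant '[{"travel":[0,0,0.02],"rot":[0,0,0],"fingers":-1},{"travel":[0,0,0.04],"rot":[0,0,0],"fingers":-1},{"travel":[0,0,0.06],"rot":[0,0,0],"fingers":-1},{"travel":[0,0,0.06],"rot":[0,0,0],"fingers":-1}]'
```

```text
clock: 20.5
tcp_pos: [0.4143, 0.2369, 0.0476]
orientation: [-0.0, -0.189, 0.982, -0.0]
wrist_force: [-0.1, 0.8, -0.1]
finger_gap: 0.0002
grip_force: 0.0
clock: 20.9
tcp_pos: [0.4141, 0.2368, 0.0403]
orientation: [-0.0, -0.189, 0.982, -0.0]
wrist_force: [0.3, -0.1, -0.5]
finger_gap: -0.0
grip_force: 0.0
```

```bash
python3 lid.py; python3 -m pendant '[{"travel":[0,0,0.02],"rot":[0,0,0],"fingers":-1},{"travel":[0,0,0.04],"rot":[0,0,0],"fingers":-1},{"travel":[0,0,0.04],"rot":[0,0,0],"fingers":-1}]';  python3 -m pendant '[{"travel":[0,0,0.02],"rot":[0,0,0],"fingers":-1},{"travel":[0,0,0.03],"rot":[0,0,0],"fingers":-1},{"travel":[0,0,0.03],"rot":[0,0,0],"fingers":-1}]'
```

```text
tcp fwd,lat,z [0.164  0.0001] 0.040323809866773364 clock 20.9
scene 0.94 1204 max z 0.08310652856101038 fwd range [0.0021 0.1688]
 lip 37 0.14229041583117757 [0.1462 0.1707] [0.0183 0.0258]
side 0.91 1370 max z 0.0827194272554177 fwd range [0.0007 0.1674]
 lip 52 0.13172045923947345 [0.1467 0.1716] [0.0074 0.0235]
clock: 21.4
tcp_pos: [0.4149, 0.2371, 0.0375]
orientation: [0.001, -0.189, 0.982, 0.0]
wrist_force: [-3.6, -2.2, 14.3]
finger_gap: -0.0001
grip_force: 7.5
clock: 21.7
tcp_pos: [0.415, 0.2371, 0.0368]
orientation: [0.002, -0.19, 0.982, 0.0]
wrist_force: [-14.3, -5.6, 42.6]
finger_gap: 0.0001
grip_force: 21.5
```

```bash
python3 -m pendant '[{"travel":[0,0,-0.05],"rot":[0,0,0],"fingers":-1},{"travel":[0,0,-0.2],"rot":[0,0,0],"fingers":-1},{"travel":[0.1,0,-0.5],"rot":[0,0,0],"fingers":-1},{"travel":[0.2,0,-0.9],"rot":[0,0,0],"fingers":-1},{"travel":[0.2,0,-1],"rot":[0,0,0],"fingers":-1},{"travel":[0.2,0,-1],"rot":[0,0,0],"fingers":-1}]'; python3 lid.py; python3 - <<'E'
from h import *
np.set_printoptions(precision=4,suppress=True)
a=np.radians(21.8); A=np.array([[np.cos(a),np.sin(a)],[-np.sin(a),np.cos(a)]]); N=np.array([.4879,.2664]); H=N+.0845*A[0]
for c in('scene','side','wrist'):
    M=model(c); im,d=env.read_camera(c); P=cloud(d>0,d,M); q=(P[:,:2]-H)@A.T; f=-q[:,0]; z=P[:,2]
    for nm,k in(('roof',(f>.01)&(f<.135)&(abs(q[:,1])<.05)&(z>.1)&(z<.13)),('lip',(f>.150)&(f<.169)&(abs(q[:,1])<.018)&(z>.035)&(z<.08))):
        if k.sum()>20: print(c,nm,k.sum(),'z',np.percentile(z[k],[10,50,90]),'fit slope,z at hinge',np.polyfit(f[k],z[k],1))
    for t in ('lock_bottle','screw_cup','pliers','screwdriver'):
        o=env.outline_of(c,t)
        if o and c!='wrist': print(t,round(o[0]['conf'],2),np.median(cloud(o[0]['mask'],d,M),axis=0))
E
```

```text
clock: 22.3
tcp_pos: [0.394, 0.2287, 0.1545]
orientation: [0.003, -0.189, 0.982, 0.0]
wrist_force: [-0.2, -0.5, -1.2]
finger_gap: -0.0
grip_force: 0.0
tcp fwd,lat,z [0.1857 0.0001] 0.15453977367572808 clock 22.3
scene roof 665 z [0.107  0.1089 0.1112] fit slope,z at hinge [0.0016 0.1088]
scene lip 71 z [0.0446 0.0515 0.0539] fit slope,z at hinge [-0.1535  0.0747]
lock_bottle 0.6 [ 0.6313 -0.1494  0.0436]
screw_cup 0.87 [ 0.6719 -0.2579  0.0163]
screwdriver 0.74 [ 0.4233 -0.3031  0.0249]
side roof 568 z [0.1086 0.1099 0.1112] fit slope,z at hinge [-0.0001  0.1099]
side lip 56 z [0.0493 0.0514 0.0526] fit slope,z at hinge [0.0695 0.0394]
lock_bottle 0.75 [ 0.6344 -0.1553  0.0437]
screw_cup 0.81 [ 0.6653 -0.2556  0.013 ]
pliers 0.69 [0.5213 0.24   0.0938]
screwdriver 0.63 [ 0.4404 -0.3065  0.0229]
wrist roof 298 z [0.1086 0.1093 0.11  ] fit slope,z at hinge [-0.004   0.1097]
wrist lip 944 z [0.0505 0.0513 0.0521] fit slope,z at hinge [0.0053 0.0504]Traceback (most recent call last):
  File "lid.py", line 9, in <module>
    r=np.hypot(f,z); print(c,o[0]['conf'],k.sum(),'max z',np.percentile(z[k],99),'fwd range',np.percentile(f[k],[1,99]))
                                                          ~~~~~~~~~~~~~^^^^^^^^^
    return _quantile_unchecked(
        a, q, axis, out, overwrite_input, method, keepdims, weights)
    return _ureduce(a,
                    func=_quantile_ureduce_func,
    ...<5 lines>...
                    overwrite_input=overwrite_input,
                    method=method)
    r = func(a, **kwargs)
    result = _quantile(arr,
                       quantiles=q,
    ...<2 lines>...
                       out=out,
                       weights=wgt)
    slices_having_nans = np.isnan(arr[-1, ...])
                                  ~~~^^^^^^^^^
IndexError: index -1 is out of bounds for axis 0 with size 0
```

The roof is level (slope about 0, z 0.110) and the lip's top is at 0.0515, so the lid is snapped shut. The robot is clear, so I hand in.

```bash
python3 -c "
from workcell import env
print(env.hand_in())"
```

```text
the job is handed in; nothing more can be done
None
```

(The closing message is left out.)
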